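Grease the press roller bearing

ROBOT

A 7-joint arm with a two-finger parallel gripper is mounted at the origin on the work surface. World frame = base frame: x ahead of the robot, y to its left, z up, the work surface at z = 0. Lengths are in m, angles in rad, forces in N, time in s.
With the tool pointing down it reaches from about 0.35 to 0.9 m from the base axis. Payload 8.1 kg.
Tool frame: the origin (TCP) lies midway between the tips of the shut fingers; the grasp point (between the pads) lies r.hold_point_z behind it (r.hold_point_z is the distance from the TCP to the grasp point, in m); x points along the fingers, y is the direction in which the jaws open and shut, and the axes are right-handed (so a half turn about x gives the same grasp; the last joint's range is limited). The gripper opens to 85 mm and grips with 20 to 120 N. Pads are 22 mm wide; open, the fingers measure 114 mm over their backs; the gripper's body (76 mm by 85 mm) begins 54 mm behind the grasp point. The pads swing forward as they close: fully open they stand 13 mm farther back than shut.
Start: joints at [1.063, 0.434, 0.025, 1.573, -0.012, 1.134, -0.075], TCP at [0.246, -0.575, 0.231] pointing down, gripper open.
Joint ranges: [-2.62, 2.62], [-0.44, 2.09], [-1.27, 1.32], [0.08, 2.57], [-1.32, 4.46], [0.12, 2], [-2.74, 2.74]. Speed limits (rad/s): [2.22, 2.22, 3.01, 3.01, 3.14, 3.14, 3.14].

INTERFACE

Orientations are given as a unit quaternion [w, x, y, z].
In Python, from station import r gives the robot as it stands.
- The arm moves only by the tool jog_arm, never from a script. Its argument "targets" is one flat list of numbers, 7 for each row, row after row: the turn, a rotation vector about the tool's x, y, z in degrees, then the shift along the tool's x, y, z in m, then the gripper command: -1 is fully open, 1 is shut, values between are in proportion. A call has 1 to 8 rows; each row shifts and turns the commanded pose from where the row before left it, along the tool's axes as they then stand; what a row does not reach is not made up. A row lasts 1/10 s, in which the tool goes at most 50 mm and 8.59 degrees, less where a joint would pass 70% of its speed; a pose out of reach is approached as far as the arm can. A call is refused whole if a number of a shift passes 0.05 or a number of a turn 8.59, either way. A call with a gripper value outside its range is refused whole. The fingers move at their own pace and stop on an object; "grip_force" is the grip in N (left out, the last holds). Time passes only in rows, so rows that do not move let the fingers close. It gives the time, the measured TCP pose, the force and the opening at its end, in the units of the state.
- r.state(): the state, without advancing time (a new reading comes with each control period).
- r.capture(name): name is "scene" or "top"; returns the picture (480x640x3 uint8, blue, green, red); there is no depth.
- r.camera_model(name): a dict with "fx", "fy", "cx", "cy" (pixels), "cam_to_world" (4x4, takes a point from camera to world coordinates). Camera axes: x right, y up, looking along -z (the intrinsics and any distortion apply to the point x, -y, -z); pixel columns grow to the right and rows downward; lengths in m; the calibration is good to about 2 mm. A picture is of the moment at which its call begins. camera_model takes no time and is no camera call.
- r.job_done(): hands the job in, once; it reports no verdict.
Trained networks look in the newest picture that a camera, given by its name, has taken for a name from the list of things; names that differ only in an ending like _2 or _b are one class to them, and where a whole thing is asked for, a point or a joint stands for the part that bears it (a point fixed in the world has none). Each returns a list of dicts, best first, with "confidence" (0 to 1); they miss things now and then, are a little off and sometimes report something else, mostly with a low value. They report only what shows in the picture. A call takes as long as a camera call. They do not tell look-alikes from the thing itself.
- r.search_frame(camera, label): "position" ([x, y, z] in m, in world coordinates, good to about 4 mm: the middle of the surface that is visible of it).
- r.spot_point(camera, label): "position" ([x, y, z] in m, in world coordinates, good to about 4 mm: a listed point, or the origin of a listed thing).
The state is a dict: "clock": time; "q": joint angles; "joint_vel": joint speeds; "tau": joint torques, N m; "eef_pos": TCP position; "tcp_rot": TCP orientation; "force": force on the tool from outside, world axes, zero at the start; "wrist_torque": the same for the moment, N m; "gripper_width": finger opening in m.
Only numpy, scipy, OpenCV 4.12 (cv2) and the standard library are available. Lean on these libraries where they do the work, as an engineer would, in place of code of your own. Each camera call takes 0.05 s, during which the arm holds its last target.

TASK

Take the small grease gun out of its holder cup and press its coupler squarely onto the tilted grease nipple of the roller bearing until it snaps over the nipple's head and sits fully home. Finish while still gripping the gun and holding it fully home against its spring; do not let go, and leave the ink tin, the ink roller and the filling knife where they are.

Things in the scene. Friction and masses are not known exactly. Their poses are not given: they have to be found in the camera images.
- gun_grip (a point): Centre of the grip of the loose grease gun (0.36 kg, 103 mm tall, starts standing mouth down in the holder cup). Grip: square aluminium bar 28 x 28 mm, 47 to 97 mm above the mouth; this point is on the axis, 72 mm above the mouth. z: from mouth to top; x, y square to the bar's flats. Collar 42 mm wide at 40 to 47 mm, fingertips may push on it; cap on top 25 mm wide, 6 mm high.
- gun_mouth (a point): Centre of the coupler's open mouth, the gun's lowest face; axes as the gun's (z to its top). Coupler: steel tube, 32 mm outer, 21 mm inner diameter. Inside, 7.5 mm behind the mouth, four sprung jaw balls that ride over the nipple's head and snap in behind it, and a sprung plunger whose face is 14 mm behind the mouth when free.
- plunger (a joint): How far the nipple has pushed the gun's inner plunger back, m: 0 free, about 0.008 when the coupler is fully home. Its spring pushes back with 3 N at first contact, 11 N at 0.008. If let go after the snap, the gun springs back to 0.005 or less, tips over or comes off.
- nipple_seat (a point): Centre of the flat seat (36 mm diameter, on a boss, 109 mm above the table) from which the nipple rises. z: out along the nipple's axis, leaning 25 degrees from vertical to the bearing's -x side (to the robot at yaw 0; yaw within 0.5 rad). Home: the gun's mouth flat on this seat, both z in line, any turn about z. Push: 5 to 10 N just before the snap, then less, about 11 N home.
- nipple_tip (a point): Top of the grease nipple, 22 mm out from the seat along its axis. The steel nipple has a 10 mm neck and a mushroom-shaped head 16 mm in diameter (11 to 22 mm from the seat) with a cone on top, narrowing to 8 mm.
- bearing: Fixed bearing housing: grey, about 80 x 80 mm, 102 mm high, with a level steel shaft (32 mm diameter, 230 mm long, along its y) through it, on a dark base plate 110 (x) x 170 (y) x 12 mm. Origin: centre of its underside on the table; z up. The low hexagonal plug on its +x side is not the nipple.
- holder: The fixed dark steel holder cup: 48 mm in outer and 39 mm in inner diameter, rim 33 mm above the table, inner floor 5 mm above the table, on a 75 mm square foot plate 4 mm thick. Origin: centre of its underside; z up. It and the bearing may stand on either side of the table.
- tin: Bystander: a bare metal ink tin, 84 mm in diameter and 60 mm high, standing. Origin: centre of its underside.
- roller: Bystander: an ink roller (black rubber roll 120 mm long, 38 mm in diameter, wire frame, wooden handle) lying on the table; 190 mm long. Origin: on the table below the middle of the roll; the handle points along its -x.
- knife: Bystander: a filling knife with a wooden handle (110 mm) and a steel blade (100 x 50 mm) lying flat. Origin: on the table where handle and blade meet; the handle points along its -x.
Things that resemble listed ones, but are neither listed nor needed, are in the scene too. Of the things that look like the bearing, take the one that is nearest to the robot's base at the start.

How it is judged:
By the outcome, as a careful person would: the job done as asked, in the order asked, and still so for the second after the job is handed in, while the arm keeps its last pose, push and grip.
It also fails if it takes over 42 s, if anything falls off the work surface, if the arm or the gripper's body presses on something with over 40 N, if the wrist force passes 120 N, or if a joint passes its speed limit or range.

## Working session

There is one attempt and no reset: what is moved stays moved. The work goes in short steps, Python scripts to look and compute and a tool call to move; the robot and the scene stay as the last step left them, time stands still between calls to the robot, and variables do not carry over. Pictures are saved under pics/ and viewed, and the job is handed in when it is done.

Besides the shell and the picture viewer there is one more tool, called as name(argument=value, ...) on one line, values as JSON. jog_arm: Moves the arm, as the interface text tells. Its arguments: {"type":"object","properties":{"targets":{"type":"array","items":{"type":"number"}},"grip_force":{"type":"number"}},"required":["targets"]}

```bash
ls; mkdir -p pics; python3 - <<'E'
from station import r
import cv2
print(r.state(), r.hold_point_z)
for c in ("scene","top"):
    im=r.capture(c); cv2.imwrite(f"pics/{c}0.png",im); print(c,r.camera_model(c))
    for l in ("gun_grip","gun_mouth","nipple_seat","nipple_tip","bearing","holder","tin","roller","knife"):
        try: print(l,[( [round(float(x),3) for x in d["position"]],round(d["confidence"],2)) for d in r.spot_point(c,l)][:4])
        except Exception as e: print(l,e)
print(r.state()["clock"])
E
```

```text
pics
{'clock': 0.0, 'q': array([ 1.0634161 ,  0.43522544,  0.02495338,  1.57410236, -0.01164761,
        1.13401028, -0.0751199 ]), 'joint_vel': array([-0.00051196, -0.00212105, -0.00163375,  0.00122448,  0.00060083,
        0.00149715, -0.00125553]), 'tau': array([-5.58370357e-04, -6.70484376e+01,  1.02458697e+00, -3.16219389e+01,
        1.54209888e-02,  1.24387731e-02,  1.97540493e-05]), 'eef_pos': array([ 0.24590477, -0.57403171,  0.23052217]), 'tcp_rot': array([-0.14155768, -0.69253426, -0.14265119,  0.69282635]), 'force': array([-0.35413103,  0.52493738, -0.6860537 ]), 'wrist_torque': array([ 0.00113148,  0.00830535, -0.02954719]), 'gripper_width': 0.08531663135837608} 0.0187
scene {'fx': 469.46489822936695, 'fy': 469.46489822936695, 'cx': 325.48044037956726, 'cy': 234.95075249483997, 'cam_to_world': array([[ 0.07384133, -0.58511214,  0.80758358,  1.4696835 ],
       [ 0.99705376,  0.06017732, -0.04756573,  0.03341233],
       [-0.02076693,  0.80871656,  0.58783183,  0.69744549],
       [ 0.        ,  0.        ,  0.        ,  1.        ]])}
gun_grip [([0.609, -0.2, 0.076], 0.6
[... 721 characters left out ...]
6292933e-02],
       [-2.88713455e-04,  1.42345655e-01,  9.89816968e-01,
         9.91617203e-01],
       [ 0.00000000e+00,  0.00000000e+00,  0.00000000e+00,
         1.00000000e+00]])}
gun_grip [([0.609, -0.199, 0.074], 0.64)]
gun_mouth [([0.611, -0.201, 0.002], 0.86)]
nipple_seat [([0.622, 0.455, 0.11], 0.61), ([0.549, 0.187, 0.106], 0.53)]
nipple_tip [([0.546, 0.195, 0.134], 0.65), ([0.613, 0.459, 0.13], 0.49)]
bearing [([0.647, 0.449, 0.001], 0.8), ([0.571, 0.185, 0.004], 0.56), ([0.607, -0.198, 0.079], 0.51)]
holder [([0.611, -0.202, -0.0], 0.78)]
tin [([0.777, 0.014, 0.0], 0.7)]
roller [([0.77, 0.204, 0.0], 0.7), ([0.779, 0.016, -0.002], 0.54)]
knife [([0.766, -0.227, -0.0], 0.78)]
1.0
```

View pics/scene0.png

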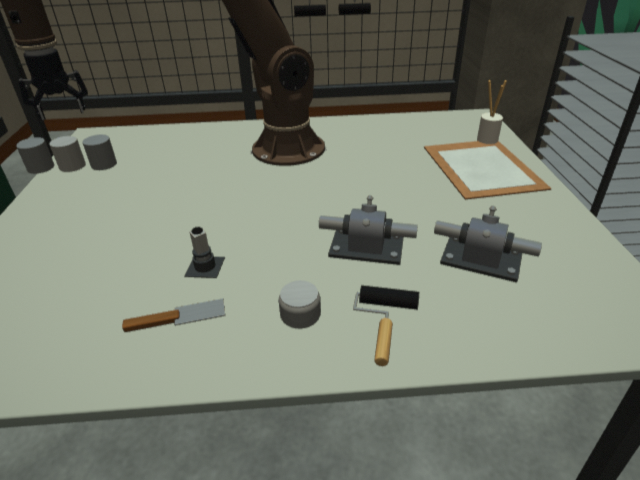

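View pics/top0.png

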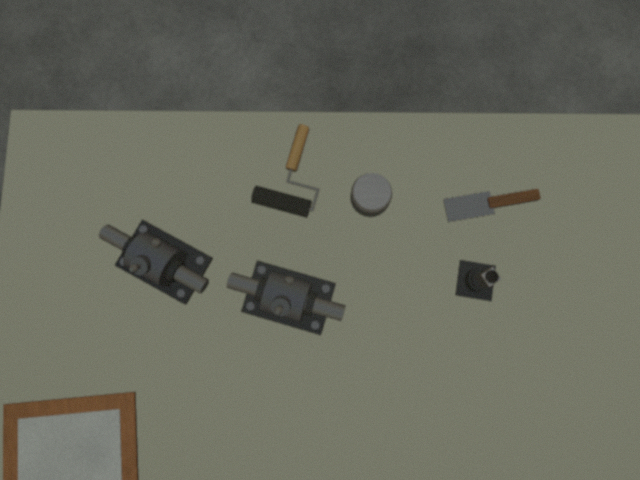

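The scene picture shows two bearing look-alikes, at scene (368,230) and (487,243), which are top (285,297) and (155,260). The first is about 0.60 m from the base and the second about 0.78 m, so I choose the first. The only gun is at scene (203,248), top (487,278). The tin, roller and knife stand clear. I'll check close crops next.

```bash
python3 - <<'E'
import cv2,numpy as np
a=cv2.imread("pics/scene0.png");b=cv2.imread("pics/top0.png")
def crop(im,x,y,w,h,s): return cv2.resize(im[y:y+h,x:x+w],None,fx=s,fy=s,interpolation=cv2.INTER_CUBIC)
g=lambda i:cv2.convertScaleAbs(i,alpha=1.7,beta=10)
cv2.imwrite("pics/c1.png",np.vstack([np.hstack([crop(g(a),310,180,120,90,3),crop(g(b),220,250,130,90,3)[:, :390]]),np.hstack([crop(g(a),160,200,120,90,3),crop(g(b),430,245,130,90,3)])]))
E
```

```text
(no output)
```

View pics/c1.png

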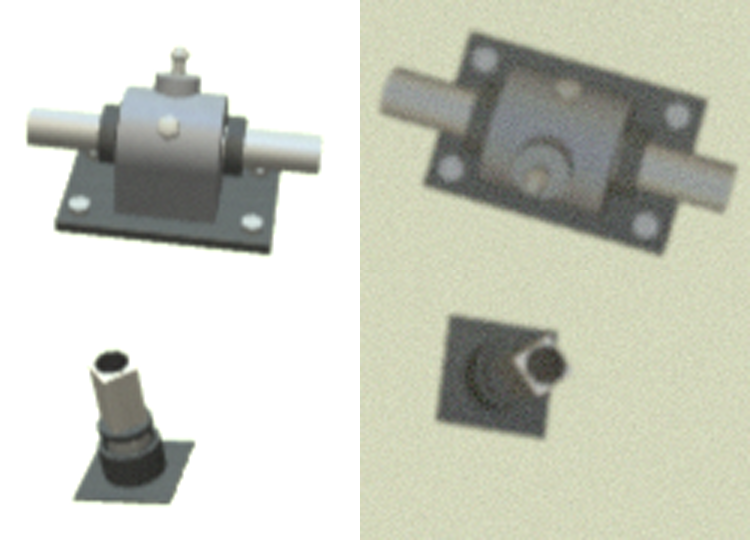

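Crops confirm it. The near bearing has its nipple leaning to the robot side (tip at about scene (370,197), top (278,311)) and the hex plug on the far side. The gun stands upright in the cup, with its square bar turned about 45°. Next I fit the bearing pose and gun yaw.

```bash
cat > h.py <<'E'
import numpy as np,cv2
from scipy.spatial.transform import Rotation as R
from station import r
def proj(c,P,m=None):
    m=m or r.camera_model(c); T=np.linalg.inv(m["cam_to_world"]); p=np.atleast_2d(P)@T[:3,:3].T+T[:3,3]
    return np.c_[m["cx"]+m["fx"]*p[:,0]/-p[:,2], m["cy"]+m["fy"]*-p[:,1]/-p[:,2]]
def back(c,u,v,z):
    m=r.camera_model(c); d=np.array([(u-m["cx"])/m["fx"],-(v-m["cy"])/m["fy"],-1.]); M=m["cam_to_world"]
    d=M[:3,:3]@d; o=M[:3,3]; return o+d*(z-o[2])/d[2]
def rot(): q=r.state()["tcp_rot"]; return R.from_quat([q[1],q[2],q[3],q[0]])
E
python3 - <<'E'
from h import *
for n,(u,v) in dict(a=(256.7,260.7),b=(335.7,282.7),c=(321,335),d=(241.3,311.7)).items(): print(n,back("top",u,v,.012).round(4))
print(rot().as_matrix().round(3))
b=cv2.imread("pics/top0.png");a=cv2.imread("pics/scene0.png")
f=lambda im,x,y,w,h,s:cv2.convertScaleAbs(cv2.resize(im[y:y+h,x:x+w],None,fx=s,fy=s,interpolation=cv2.INTER_CUBIC),alpha=1.5)
cv2.imwrite("pics/c2.png",np.hstack([f(b,470,255,38,48,10),f(a,185,220,38,48,10)]))
out={}
for l in ("nipple_seat","nipple_tip","gun_grip","bearing"):
    for c in ("top","scene"):
        P=[]
        for k in range(4):
            for d in r.spot_point(c,l):
                p=np.array(d["position"])
                if l=="gun_grip" or abs(p[1]-.19)<.06: P.append(p);break
        P=np.array(P); print(l,c,len(P),P.mean(0).round(4),P.std(0).round(4))
E
```

```text
a [0.6451 0.2504 0.012 ]
b [0.6013 0.0881 0.012 ]
c [0.4963 0.1169 0.012 ]
d [0.5414 0.2784 0.012 ]
[[ 0.     0.394 -0.919]
 [-0.    -0.919 -0.394]
 [-1.     0.    -0.   ]]
nipple_seat top 4 [0.5489 0.187  0.1063] [0. 0. 0.]
nipple_seat scene 4 [0.5484 0.193  0.1087] [0. 0. 0.]
nipple_tip top 4 [0.5457 0.1949 0.134 ] [0. 0. 0.]
nipple_tip scene 4 [0.5426 0.1891 0.1327] [0. 0. 0.]
gun_grip top 4 [ 0.609  -0.1987  0.0741] [0. 0. 0.]
gun_grip scene 4 [ 0.6086 -0.2002  0.0756] [0. 0. 0.]
bearing top 4 [0.571  0.1849 0.0045] [0. 0. 0.]
bearing scene 4 [0.5696 0.1844 0.0006] [0. 0. 0.]
```

View pics/c2.png

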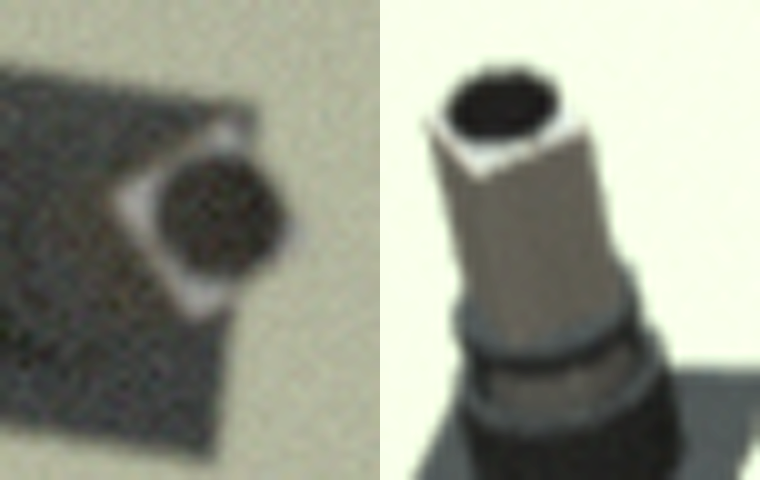

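The crop shows the square top face (corners at about top (482,274), (493,267), (490,286)) and the black cap (centre top (492,276), scene (197,230)). Next is a joint least-squares fit of the gun and bearing from both views.

```bash
python3 - <<'E'
from h import *
from scipy.optimize import least_squares
rz=lambda a:np.array([[np.cos(a),-np.sin(a),0],[np.sin(a),np.cos(a),0],[0,0,1]])
sq=np.array([[1,1,0],[1,-1,0],[-1,-1,0],[-1,1,0]])*.014
top=np.array([[482,274.5],[493.2,267.2],[489.7,286.5]]); sc=np.array([[190.,232],[195,237.8],[205.5,232.2]])
tc=[492.2,276.4]; s_c=[197,230.2]
from itertools import product
def near(p,o): return np.concatenate([o_-p[np.argmin(((p-o_)**2).sum(1))] for o_ in o])
def res(p):
    C=np.array([p[0],p[1],.102]); K=C+[0,0,.006]; S=C+sq@rz(p[2]).T
    return np.concatenate([near(proj("top",S),top),near(proj("scene",S),sc),proj("top",K)[0]-tc,proj("scene",K)[0]-s_c])
b=min((least_squares(res,[.61,-.2,a]) for a in np.linspace(0,1.5,7)),key=lambda s:s.cost)
print("gun",b.x,np.rad2deg(b.x[2])%90,b.fun.round(1))
pc=np.array([[256.7,260.7],[335.7,282.7],[321,335],[241.3,311.7]])
m=np.array([[.055,.085,.012],[.055,-.085,.012],[-.055,-.085,.012],[-.055,.085,.012]])
f=lambda x,y:(310+x/3,180+y/3)
scp=np.array([f(57,228),f(270,250)])  # scene lower plate edge top corners (+x side)
def res2(p):
    P=np.array([p[0],p[1],0])
    S=P+m@rz(p[2]).T
    return np.concatenate([(proj("top",S)-pc).ravel(),(proj("scene",S[[1,0]])-scp).ravel()])
b=least_squares(res2,[.57,.185,.2]); p=b.x; print("bearing",p,np.rad2deg(p[2]),b.fun.round(1))
n=rz(p[2])@[-np.sin(np.deg2rad(25)),0,np.cos(np.deg2rad(25))]; print("axis",n.round(4))
for l,z in (("seat",0),("tip",.022)):
    s=np.array([.5487,.190,.109])+n*z
    print(l,s,[proj(c,s).round(1)[0] for c in("top","scene")], "in bearing frame", rz(p[2]).T@(s-[p[0],p[1],0]))
E
```

```text
gun [ 0.60957534 -0.19905526  0.59703466] 34.20756600815944 [ 1.5  0.1  0.6  1.2  0.3 -0.4  1.7  1.   1.1  1.1 -0.2  0.3 -0.1 -0.2
 -0.5 -1. ]
bearing [ 0.57234287  0.18403759 -0.26389611] -15.120133142572767 [-0.6 -1.2  0.2 -1.   0.3 -0.4 -1.  -0.  -1.7 -2.3  0.1 -2.2]
axis [-0.408   0.1102  0.9063]
seat [0.5487 0.19   0.109 ] [array([280. , 307.9]), array([368.4, 204. ])] in bearing frame [-0.02437964 -0.00041109  0.109     ]
tip [0.53972427 0.19242522 0.12893877] [array([277.3, 312.9]), array([369.2, 194.6])] in bearing frame [-0.03367724 -0.00041109  0.12893877]
```

```bash
python3 - <<'E'
import cv2,numpy as np
b=cv2.imread("pics/top0.png");a=cv2.imread("pics/scene0.png")
f=lambda im,x,y,w,h,s:cv2.convertScaleAbs(cv2.resize(im[y:y+h,x:x+w],None,fx=s,fy=s,interpolation=cv2.INTER_CUBIC),alpha=1.8)
cv2.imwrite("pics/c3.png",np.hstack([f(b,262,290,38,45,10),f(a,352,190,38,45,10)]))
E
```

```text
(no output)
```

View pics/c3.png

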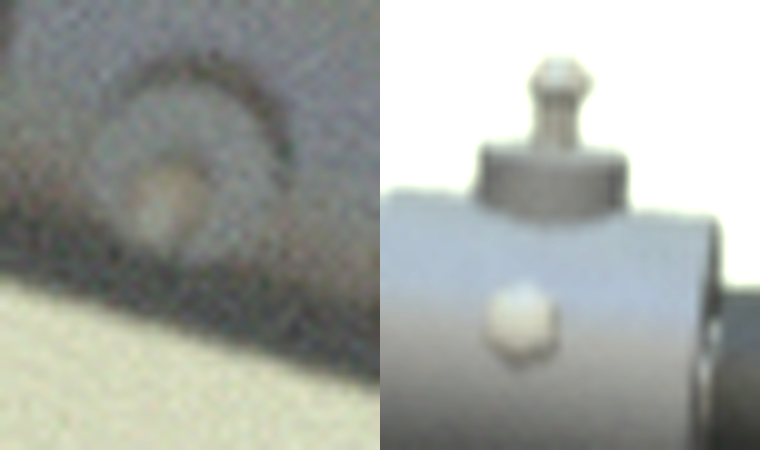

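```bash
python3 - <<'E'
from h import *
from scipy.optimize import least_squares
n=np.array([-.408,.1102,.9063])
o={("top",0):(280.5,307),("top",.022):(278,311.2),("scene",0):(369.5,205.1),("scene",.022):(370,196.2)}
for free in (0,1):
  def res(p): return np.concatenate([proj(c,np.array([p[0],p[1],p[2] if free else .109])+n*z)[0]-v for (c,z),v in o.items()])
  b=least_squares(res,[.549,.19,.109]); print(b.x.round(4),b.fun.round(1))
  res0=b.fun
for c in ("top","scene"):
  def r1(p): return np.concatenate([proj(cc,np.array([p[0],p[1],.109])+n*z)[0]-v for (cc,z),v in o.items() if cc==c])
  b=least_squares(r1,[.549,.19]); print(c,b.x.round(4),b.fun.round(1))
E
```

```text
[0.5518 0.19   0.109 ] [-0.5 -0.7 -0.6 -0.  -0.9 -0.4 -0.6 -0.9]
[0.5512 0.1903 0.1066] [-0.5 -0.4 -0.6  0.3 -0.8  0.3 -0.6 -0.2]
top [0.5511 0.189 ] [ 0.1 -0.4 -0.1  0.4]
scene [0.5549 0.1913] [-0.1  0.2  0.1 -0.3]
```

Estimates: gun axis (0.6096, -0.199) with flats at 34.2° (equivalently -55.8°), and nipple seat about (0.551, 0.190, 0.109) with axis (-0.408, 0.110, 0.906). First the approach above the gun.

jog_arm(targets=[-5.5,0,0,0,0,0,-1,-5.5,0,0,0,0,0,-1,0,0,0,0.002,-0.0075,-0.0366,-1,0,0,0,0.002,-0.0075,-0.0366,-1,0,0,0,0.002,-0.0075,-0.0366,-1,0,0,0,0.002,-0.0075,-0.0366,-1,0,0,0,0.002,-0.0075,-0.0366,-1,0,0,0,0.002,-0.0075,-0.0366,-1])

```text
clock: 3.4
eef_pos: [0.4034, -0.4128, 0.2194]
tcp_rot: [0.208, 0.676, 0.208, -0.676]
force: [0.5, -0.8, 0.0]
gripper_width: 0.0857
```

jog_arm(targets=[0,0,0,0.007,-0.0075,-0.0366,-1,0,0,0,0.007,-0.0075,-0.0366,-1,0,0,0,0.007,-0.0075,-0.0366,-1,0,0,0,0.007,-0.0075,-0.0366,-1,0,0,0,0.007,-0.0075,-0.0366,-1,0,0,0,0.007,-0.0075,-0.0366,-1,0,0,0,0.007,-0.0075,-0.0366,-1,0,0,0,0.007,-0.0075,-0.0366,-1])

```text
clock: 4.2
eef_pos: [0.612, -0.1986, 0.1631]
tcp_rot: [0.208, 0.676, 0.208, -0.676]
force: [-0.7, -0.5, -0.1]
gripper_width: 0.0852
```

```bash
cat >> h.py <<'E'
def tgt(P,X=None):
    s=r.state(); Rm=rot(); print("t",round(s["clock"],2),"pos",s["eef_pos"].round(4),"w",round(s["gripper_width"],4),"F",s["force"].round(1),"q",s["q"].round(2))
    print("R",Rm.as_matrix().round(3).tolist())
    print("shift tool",Rm.inv().apply(np.array(P)-s["eef_pos"]).round(4))
    if X is not None:
        x=Rm.apply([1,0,0]); X=np.array(X)/np.linalg.norm(X); c=np.cross(x,X); a=np.arctan2(np.linalg.norm(c),x@X)
        print("turn tool deg",(Rm.inv().apply(c/np.linalg.norm(c))*np.rad2deg(a)).round(2))
E
python3 - <<'E'
from h import *
tgt([.6096,-.199,.054],[0,0,-1])
E
```

```text
t 4.2 pos [ 0.612  -0.1986  0.1631] w 0.0852 F [-0.7 -0.5 -0.1] q [ 0.33  0.53 -0.14  1.6   0.08  1.02 -0.82]
R [[0.0, 0.562, -0.827], [-0.0, -0.827, -0.562], [-1.0, 0.0, -0.0]]
shift tool [ 0.1091 -0.0011  0.0022]
turn tool deg [ 0.   -0.   -0.02]
```

jog_arm(targets=[0,0,0,0.01,-0.001,0.002,-1,0,0,0,0.01,0,0,-1,0,0,0,0,0,0,-1])

```text
clock: 4.5
eef_pos: [0.607, -0.2011, 0.1416]
tcp_rot: [-0.207, -0.675, -0.208, 0.677]
force: [0.6, -0.3, 0.2]
gripper_width: 0.0858
```

```bash
python3 - <<'E'
from h import *
tgt([.6096,-.199,.054],[0,0,-1])
ims=[]
for c,(x,y) in (("top",(440,230)),("scene",(140,180))):
    im=r.capture(c); im=cv2.resize(im[y:y+100,x:x+100],None,fx=4,fy=4,interpolation=cv2.INTER_CUBIC); ims.append(cv2.convertScaleAbs(im,alpha=1.5))
cv2.imwrite("pics/g1.png",np.hstack(ims))
E
```

```text
t 4.5 pos [ 0.607  -0.2011  0.1416] w 0.0858 F [ 0.6 -0.3  0.2] q [ 0.33  0.55 -0.14  1.63  0.09  0.98 -0.82]
R [[-0.003, 0.561, -0.828], [-0.0, -0.828, -0.561], [-1.0, -0.002, 0.003]]
shift tool [ 0.0876 -0.0001 -0.0035]
turn tool deg [0.   0.16 0.1 ]
```

View pics/g1.png

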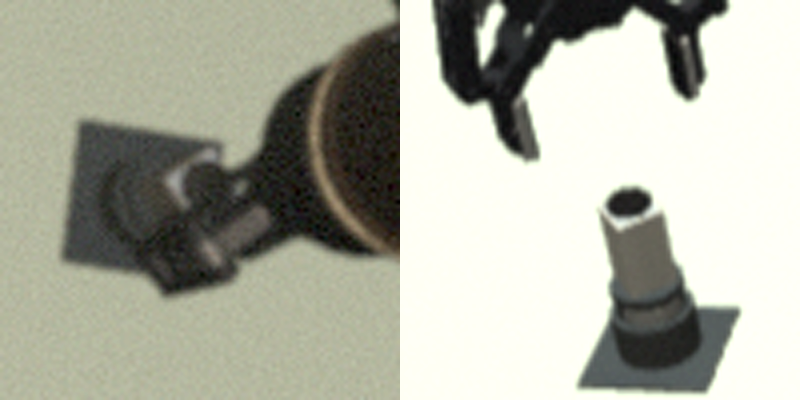

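The gripper stands open above the gun, with its fingers (scene crop about x 525 and 690) on either side of the cap at 628, and the jaw direction matches the flats. I'll settle and re-read before descending.

```bash
python3 - <<'E'
from h import *
tgt([.6096,-.199,.054],[0,0,-1])
E
```

```text
t 4.6 pos [ 0.6079 -0.2016  0.1433] w 0.0851 F [ 0.2 -0.1  0.3] q [ 0.33  0.54 -0.14  1.62  0.09  0.98 -0.82]
R [[-0.001, 0.56, -0.828], [-0.001, -0.828, -0.56], [-1.0, 0.0, 0.001]]
shift tool [ 0.0893 -0.0012 -0.0029]
turn tool deg [ 0.    0.06 -0.  ]
```

jog_arm(targets=[0,0,0,0.015,-0.001,-0.003,-1,0,0,0,0.015,0,0,-1,0,0,0,0.015,0,0,-1,0,0,0,0.015,0,0,-1,0,0,0,0.015,0,0,-1,0,0,0,0.01,0,0,-1,0,0,0,0,0,0,-1])

```text
clock: 5.3
eef_pos: [0.6095, -0.1973, 0.0563]
tcp_rot: [-0.207, -0.675, -0.208, 0.677]
force: [1.0, 0.5, 0.0]
gripper_width: 0.0855
```

```bash
python3 - <<'E'
from h import *
ims=[]
for c,(x,y) in (("top",(440,230)),("scene",(140,180))):
    im=r.capture(c); im=cv2.resize(im[y:y+100,x:x+100],None,fx=4,fy=4,interpolation=cv2.INTER_CUBIC); ims.append(cv2.convertScaleAbs(im,alpha=1.5))
cv2.imwrite("pics/g2.png",np.hstack(ims))
tgt([.6096,-.199,.054],[0,0,-1])
E
```

```text
t 5.4 pos [ 0.6108 -0.1975  0.0582] w 0.0854 F [-0.1 -0.2 -0.2] q [ 0.32  0.64 -0.13  1.69  0.11  0.82 -0.84]
R [[-0.0, 0.562, -0.827], [0.0, -0.827, -0.562], [-1.0, -0.0, 0.0]]
shift tool [0.0042 0.0005 0.0018]
turn tool deg [0. 0. 0.]
```

View pics/g2.png

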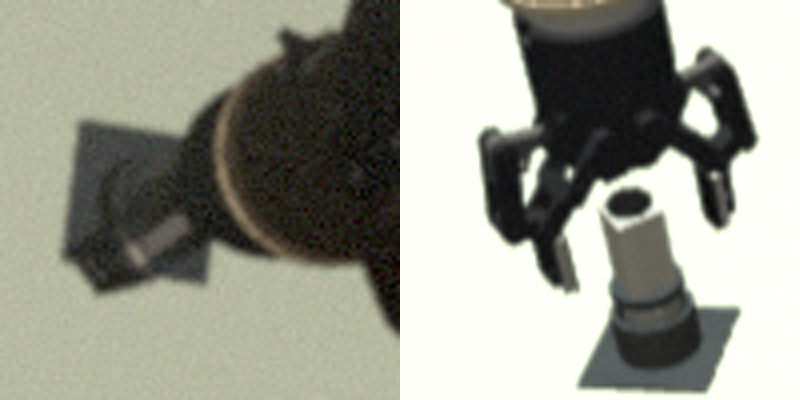

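The jaws straddle the bar (inner pad faces at crop x about 575 and 705, bar at about 637). I go 4 mm lower and close.

jog_arm(targets=[0,0,0,0.004,0,0.001,-1,0,0,0,0,0,0,0.1,0,0,0,0,0,0,1,0,0,0,0,0,0,1,0,0,0,0,0,0,1,0,0,0,0,0,0,1,0,0,0,0,0,0,1], grip_force=90)

```text
clock: 6.1
eef_pos: [0.6101, -0.1982, 0.0548]
tcp_rot: [0.208, 0.676, 0.208, -0.676]
force: [-0.4, -0.7, 4.2]
gripper_width: 0.0272
```

```bash
python3 - <<'E'
from h import *
tgt([.6096,-.199,.054],[0,0,-1])
print(r.state()["wrist_torque"])
E
```

```text
t 6.1 pos [ 0.6101 -0.1982  0.0548] w 0.0272 F [-0.4 -0.7  4.2] q [ 0.32  0.65 -0.13  1.7   0.11  0.81 -0.84]
R [[0.001, 0.562, -0.827], [-0.0, -0.827, -0.562], [-1.0, 0.001, -0.0]]
shift tool [0.0008 0.0004 0.0009]
turn tool deg [ 0.   -0.02 -0.03]
[ 0.01843962  0.23311803 -0.00082971]
```

jog_arm(targets=[0,0,0,-0.01,0,0,1,0,0,0,-0.02,0,0,1,0,0,0,-0.025,0,0,1,0,0,0,-0.025,0,0,1,0,0,0,-0.025,0,0,1,0,0,0,-0.025,0,0,1,0,0,0,-0.015,0,0,1,0,0,0,0,0,0,1])

```text
clock: 6.9
eef_pos: [0.6108, -0.1982, 0.2018]
tcp_rot: [0.209, 0.677, 0.207, -0.675]
force: [1.0, -0.6, -4.3]
gripper_width: 0.0273
```

jog_arm(targets=[0,0,0,0,-0.015,-0.005,1,0,0,0,0,-0.03,-0.011,1,0,0,0,0,-0.03,-0.011,1,0,0,0,0,-0.03,-0.011,1,0,0,0,0,-0.03,-0.011,1,0,0,0,0,-0.03,-0.011,1,0,0,0,0,-0.03,-0.011,1,0,0,0,0,-0.03,-0.011,1])

```text
clock: 7.7
eef_pos: [0.5493, 0.036, 0.1979]
tcp_rot: [-0.208, -0.675, -0.208, 0.677]
force: [0.8, 0.1, -4.8]
gripper_width: 0.0271
```

jog_arm(targets=[0,0,0,0,-0.03,-0.011,1,0,0,0,0,-0.03,-0.011,1,0,0,0,0,-0.03,-0.011,1,0,0,0,0,-0.03,-0.011,1,0,0,0,0,-0.025,-0.009,1,0,0,0,0,-0.015,-0.006,1,0,0,0,0,0,0,1,0,0,0,0,0,0,1])

```text
clock: 8.5
eef_pos: [0.509, 0.1995, 0.1982]
tcp_rot: [-0.208, -0.675, -0.208, 0.676]
force: [0.2, -0.3, -3.8]
gripper_width: 0.027
```

```bash
python3 - <<'E'
from h import *
n=np.array([-.408,.1102,.9063])
tgt(np.array([.551,.190,.109])+.1118*n,-n)
ims=[]
for c,(x,y) in (("top",(220,230)),("scene",(310,120))):
    im=r.capture(c); cv2.imwrite(f"pics/{c}1.png",im); im=cv2.resize(im[y:y+130,x:x+130],None,fx=3,fy=3,interpolation=cv2.INTER_CUBIC); ims.append(cv2.convertScaleAbs(im,alpha=1.5))
cv2.imwrite("pics/p1.png",np.hstack(ims))
E
```

```text
t 8.5 pos [0.509  0.1995 0.1982] w 0.027 F [ 0.2 -0.3 -3.8] q [-0.26  0.36 -0.28  1.79  0.11  1.01 -1.55]
R [[-0.002, 0.563, -0.826], [-0.001, -0.826, -0.563], [-1.0, -0.0, 0.002]]
shift tool [-0.0121 -0.0044  0.0015]
turn tool deg [-0.   16.4  18.99]
```

View pics/p1.png

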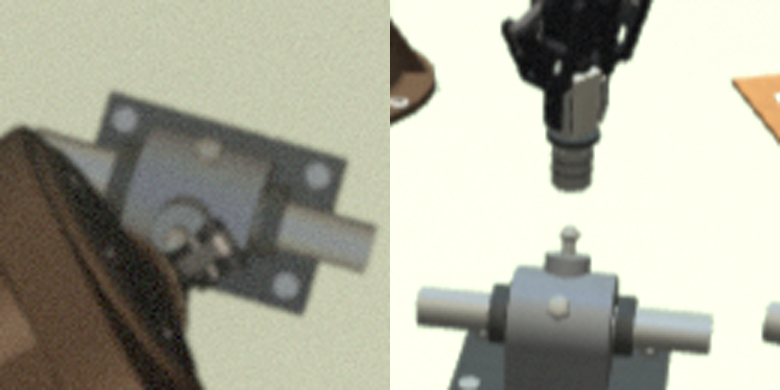

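The gun is held hanging straight above the near bearing's nipple. In the scene crop the mouth is at (572,190) and the nipple tip at (570,232). Next I tilt 25° onto the nipple axis at a stand-off.

jog_arm(targets=[0,0,0,-0.012,-0.0044,0.0015,1,0,4.1,4.75,0,0,0,1,0,4.1,4.75,0,0,0,1,0,4.1,4.75,0,0,0,1,0,4.1,4.75,0,0,0,1,0,0,0,0,0,0,1,0,0,0,0,0,0,1])

```text
clock: 9.3
eef_pos: [0.506, 0.2026, 0.2119]
tcp_rot: [0.285, 0.789, 0.122, -0.53]
force: [0.4, -1.1, -3.5]
gripper_width: 0.0272
```

```bash
cat > look.py <<'E'
from h import *
import sys
n=np.array([-.408,.1102,.9063])
d=float(sys.argv[1])
tgt(np.array([.551,.190,.109])+d*n,-n)
f=lambda c,x,y,w,h,s:cv2.convertScaleAbs(cv2.resize(r.capture(c)[y:y+h,x:x+w],None,fx=s,fy=s,interpolation=cv2.INTER_CUBIC),alpha=1.6)
cv2.imwrite(f"pics/{sys.argv[2]}.png",np.hstack([f("top",255,265,65,95,6),f("scene",340,140,65,95,6)]))
E
python3 look.py .1118 p2
```

```text
t 9.3 pos [0.506  0.2026 0.2119] w 0.0272 F [ 0.4 -1.1 -3.5] q [-0.56  0.2  -0.19  2.08  0.63  0.73 -2.16]
R [[0.408, 0.495, -0.767], [-0.109, -0.808, -0.579], [-0.906, 0.32, -0.276]]
shift tool [ 0.0012 -0.0006  0.0011]
turn tool deg [ 0.   -0.03  0.03]
```

View pics/p2.png

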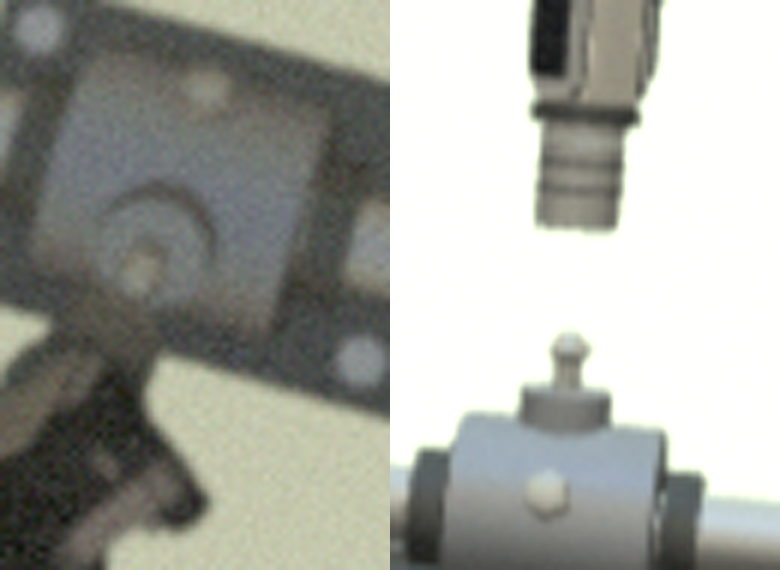

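Scene view: the gun axis (crop (586,115) to (578,228)) extrapolates through the nipple tip (570,340) and base (566,390), so lateral alignment is good. I check the depth direction in the top view with overlays.

```bash
cat > ov.py <<'E'
from h import *
import sys
st=r.state(); Rm=rot(); P=st["eef_pos"]; print(st["clock"],P.round(4))
n=np.array([-.408,.1102,.9063]); seat=np.array([.551,.190,.109])
def circ(C,ax,rad):
    u=np.cross(ax,[0,1,0]);u/=np.linalg.norm(u);v=np.cross(ax,u);t=np.linspace(0,2*np.pi,60)[:,None]
    return C+rad*(np.cos(t)*u+np.sin(t)*v)
x=Rm.apply([1,0,0]); M=P+.0498*x
out=[]
for c,x0,y0,w,h in (("top",245,265,65,80),("scene",340,140,65,80)):
    s=6; im=cv2.convertScaleAbs(cv2.resize(r.capture(c)[y0:y0+h,x0:x0+w],None,fx=s,fy=s,interpolation=cv2.INTER_CUBIC),alpha=2.2 if c=="top" else 1.6)
    im2=im.copy()
    for C,ax,rad,col in ((M,x,.016,(0,0,255)),(M-.0435*x,x,.021,(0,255,255)),(seat,n,.018,(0,255,0)),(seat+.022*n,n,.004,(255,0,0))):
        p=((proj(c,circ(C,ax,rad))-[x0,y0]+.5)*s).astype(np.int32); cv2.polylines(im2,[p],True,col,1)
    out.append(np.vstack([im2])); out.append(im) if c=="top" else 0
cv2.imwrite(f"pics/{sys.argv[1]}.png",cv2.resize(np.hstack(out),None,fx=.68,fy=.68))
cv2.imwrite(f"pics/{sys.argv[1]}t.png",np.hstack(out[:2]))
E
python3 ov.py o1
```

```text
9.4 [0.5074 0.202  0.212 ]
```

View pics/o1t.png

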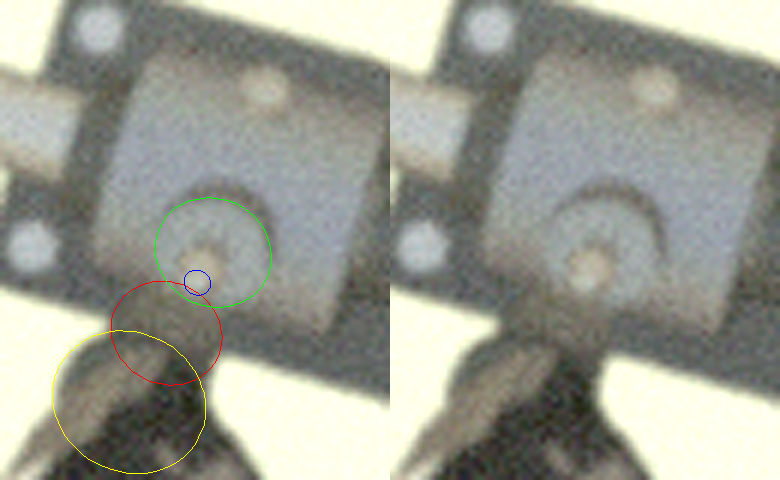

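View pics/o1.png

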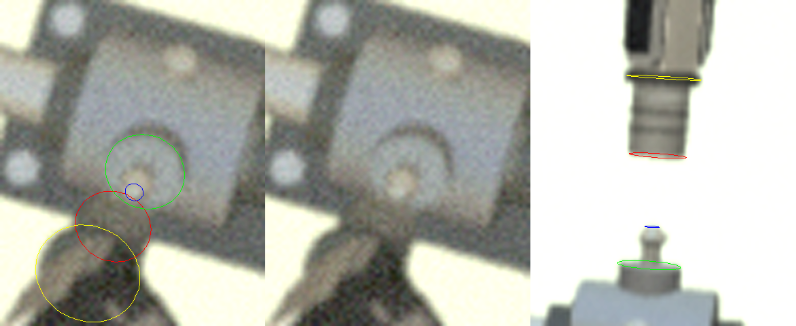

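```bash
sed -i 's/^n=np.array/n=np.array/' ov.py; python3 - <<'E'
from h import *
exec(open("ov.py").read().split("out=[]")[0].replace("import sys",""))
a=np.mean([r.capture("top").astype(float) for _ in range(6)],0); np.save("topavg.npy",a)
b=cv2.imread("pics/top0.png").astype(float); b1=cv2.GaussianBlur(b,(0,0),.7)
x0,y0,w,h,s=245,265,65,80,6
def up(i): return cv2.resize(np.clip(i,0,255).astype(np.uint8)[y0:y0+h,x0:x0+w],None,fx=s,fy=s,interpolation=cv2.INTER_CUBIC)
d=up(np.abs(a-b1)*5); e=up(a*2.2)
for im in (e,):
  for C,ax,rad,col in ((M,x,.016,(0,0,255)),(seat,n,.018,(0,255,0)),(seat+.022*n,n,.004,(255,0,0)),(seat+.0165*n,n,.008,(255,0,255))):
    p=((proj("top",circ(C,ax,rad))-[x0,y0]+.5)*s).astype(np.int32); cv2.polylines(im,[p],True,col,1)
cv2.imwrite("pics/o2.png",np.hstack([e,up(a*2.2),]));cv2.imwrite("pics/o3.png",d)
E
```

```text
9.5 [0.5076 0.2017 0.2117]
```

View pics/o2.png

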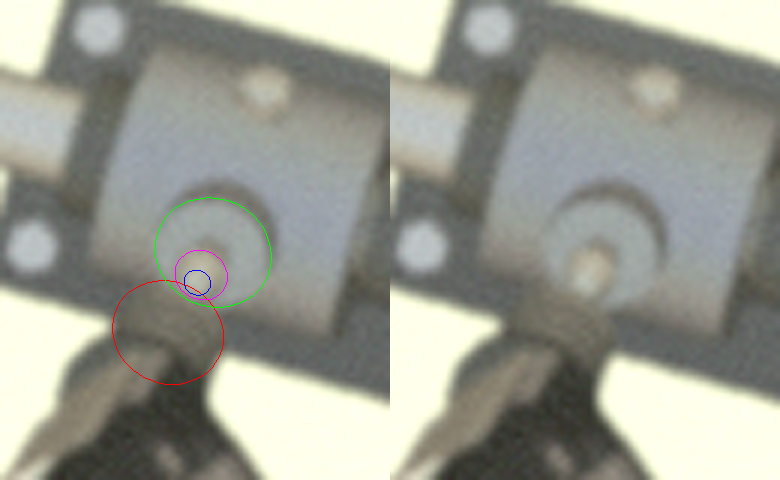

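View pics/o3.png

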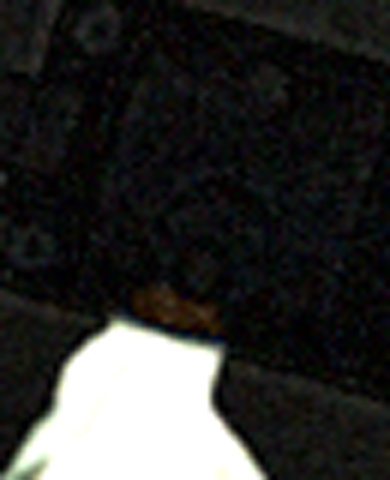

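The scene overlays match. In the averaged top view the nipple head (202,267) sits about 1 px farther from the robot than my overlay (201,275), and the coupler's edge about 0.7 px nearer. So I shift the target +2 mm in x, advance to about 6 mm before the tip, and look again.

```bash
sed -i 's/\.551,\.190,\.109/.553,.1895,.109/' look.py ov.py; python3 - <<'E'
from h import *
n=np.array([-.408,.1102,.9063])
tgt(np.array([.553,.1895,.109])+.0778*n,-n)
E
```

```text
t 9.8 pos [0.5066 0.2021 0.2112] w 0.027 F [-0.9 -0.6 -4.6] q [-0.55  0.2  -0.19  2.08  0.63  0.72 -2.16]
R [[0.409, 0.492, -0.768], [-0.11, -0.809, -0.577], [-0.906, 0.321, -0.277]]
shift tool [ 0.0351  0.0003 -0.0001]
turn tool deg [-0.   -0.06 -0.05]
```

jog_arm(targets=[0,0,0,0.009,0,0,1,0,0,0,0.009,0,0,1,0,0,0,0.009,0,0,1,0,0,0,0.008,0,0,1,0,0,0,0,0,0,1,0,0,0,0,0,0,1])

```text
clock: 10.4
eef_pos: [0.5207, 0.1985, 0.1792]
tcp_rot: [0.285, 0.79, 0.121, -0.53]
force: [0.5, -0.9, -4.3]
gripper_width: 0.0272
```

```bash
python3 look.py .0778 p3; python3 ov.py o4
```

```text
t 10.4 pos [0.5207 0.1985 0.1792] w 0.0272 F [ 0.5 -0.9 -4.3] q [-0.55  0.25 -0.17  2.1   0.7   0.65 -2.22]
R [[0.409, 0.493, -0.768], [-0.11, -0.809, -0.578], [-0.906, 0.321, -0.276]]
shift tool [ 0.      0.0007 -0.0003]
turn tool deg [-0.   -0.05 -0.05]
10.5 [0.5208 0.1988 0.1798]
```

View pics/p3.png

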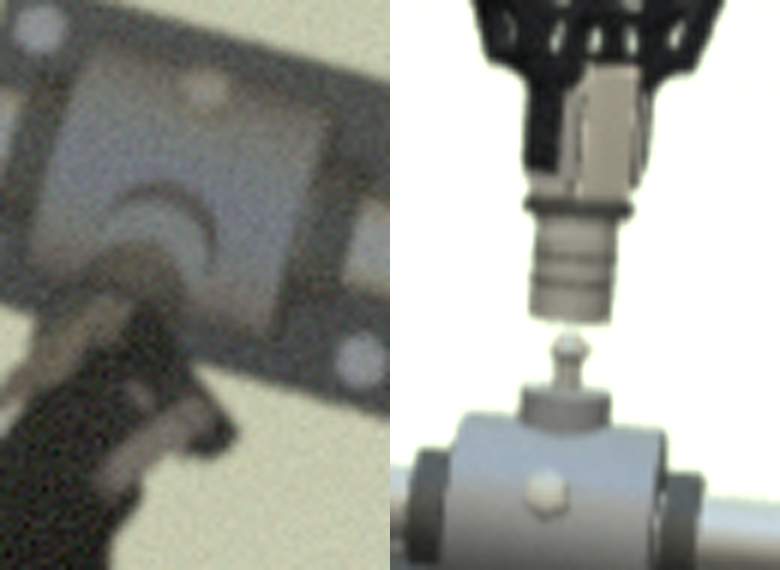

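View pics/o4.png

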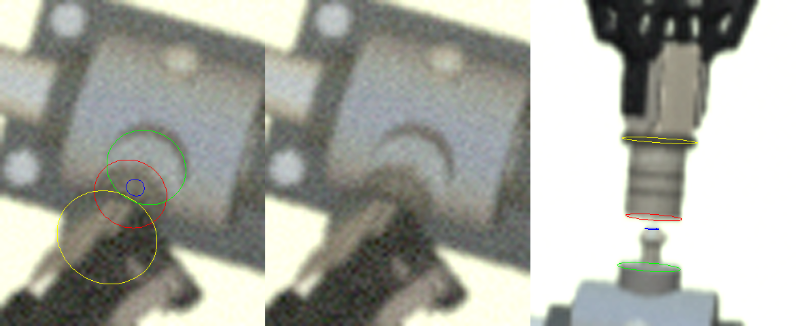

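Aligned: mouth centre at crop (571,320) over the tip (570,340), and the top arc is within about 1 px of the prediction (still ~1 mm toward the robot). I nudge 1 mm and advance slowly, watching force.

jog_arm(targets=[0,0,0,0.002,0.0008,-0.0007,1,0,0,0,0.003,0,0,1,0,0,0,0.003,0,0,1,0,0,0,0.002,0,0,1,0,0,0,0,0,0,1])

```text
clock: 11.1
eef_pos: [0.5257, 0.197, 0.1706]
tcp_rot: [0.285, 0.79, 0.121, -0.53]
force: [0.3, -0.2, -3.7]
gripper_width: 0.0269
```

```bash
cat > f.py <<'E'
from h import *
n=np.array([-.408,.1102,.9063]); s=r.state(); Rm=rot(); P=s["eef_pos"]-[.553,.1895,.109]
print("t",round(s["clock"],2),"mouth above seat mm",round((P@n-.0498)*1e3,2),"perp tool(y,z)mm",(Rm.inv().apply(P-n*(P@n))*1e3).round(2)[1:],"F tool",Rm.inv().apply(s["force"]-np.array([0,0,-4.])).round(1),"T tool",Rm.inv().apply(s["wrist_torque"]).round(2),"w",s["gripper_width"].round(4),"ang",np.rad2deg(np.arccos(min(1,-Rm.apply([1,0,0])@n))).round(2))
E
python3 f.py; python3 look.py .0698 p4
```

```text
t 11.1 pos [0.5257 0.197  0.1706] w 0.0269 F [ 0.3 -0.2 -3.7] q [-0.55  0.27 -0.16  2.1   0.71  0.63 -2.23]
R [[0.409, 0.493, -0.768], [-0.11, -0.809, -0.578], [-0.906, 0.321, -0.277]]
shift tool [-0.0021 -0.0002  0.0004]
turn tool deg [ 0.   -0.06 -0.05]Traceback (most recent call last):
  File "f.py", line 3, in <module>
    print("t",round(s["clock"],2),"mouth above seat mm",round((P@n-.0498)*1e3,2),"perp tool(y,z)mm",(Rm.inv().apply(P-n*(P@n))*1e3).round(2)[1:],"F tool",Rm.inv().apply(s["force"]-np.array([0,0,-4.])).round(1),"T tool",Rm.inv().apply(s["wrist_torque"]).round(2),"w",s["gripper_width"].round(4),"ang",np.rad2deg(np.arccos(min(1,-Rm.apply([1,0,0])@n))).round(2))
                                                                                                                                                                                                                                                                          ^^^^^^^^^^^^^^^^^^^^^^^^
AttributeError: 'float' object has no attribute 'round'
```

View pics/p4.png

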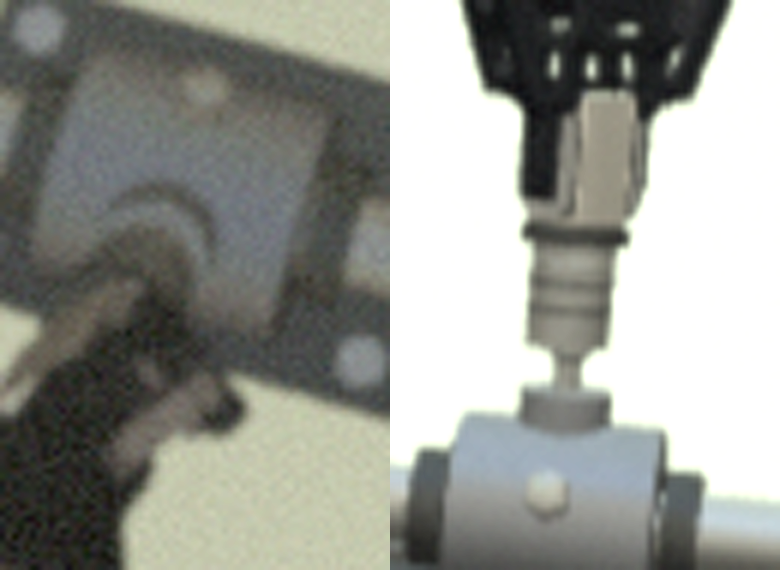

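The mouth already encloses the tip in the scene crop (mouth centre 569, neck 567) with no contact force. Continuing.

jog_arm(targets=[0,0,0,0.002,0,0,1,0,0,0,0.002,0,0,1,0,0,0,0,0,0,1])

```text
clock: 11.5
eef_pos: [0.5269, 0.1977, 0.167]
tcp_rot: [0.285, 0.79, 0.122, -0.53]
force: [-3.6, 3.5, -3.6]
gripper_width: 0.027
```

```bash
sed -i 's/,s\["gripper_width"\].round(4)/,round(float(s["gripper_width"]),4)/' f.py; python3 f.py
```

```text
t 11.5 mouth above seat mm 14.3 perp tool(y,z)mm [-0.94 -0.69] F tool [-2.2 -4.5  0.6] T tool [ 0.04 -0.77 -1.73] w 0.027 ang 0.23
```

Contact, with about 4.5 N pushing toward tool -y. I comply by shifting -y 1.5 mm and +z 0.5 mm, then re-read.

jog_arm(targets=[0,0,0,0,-0.0015,0.0005,1,0,0,0,0,0,0,1])

```text
clock: 11.7
eef_pos: [0.5262, 0.1977, 0.1666]
tcp_rot: [0.285, 0.79, 0.121, -0.53]
force: [-1.5, 1.6, -3.9]
gripper_width: 0.0275
```

```bash
python3 f.py
```

```text
t 11.7 mouth above seat mm 14.27 perp tool(y,z)mm [-1.4  -0.02] F tool [-0.9 -2.   0.3] T tool [-0.06 -0.71 -1.18] w 0.0275 ang 0.22
```

jog_arm(targets=[0,0,0,0,-0.001,0,1,0,0,0,0.001,0,0,1,0,0,0,0.001,0,0,1,0,0,0,0,0,0,1])

```text
clock: 12.1
eef_pos: [0.5263, 0.1982, 0.1644]
tcp_rot: [0.285, 0.79, 0.121, -0.53]
force: [-4.9, 1.0, -1.7]
gripper_width: 0.0272
```

```bash
python3 f.py
```

```text
t 12.1 mouth above seat mm 12.24 perp tool(y,z)mm [-2.43  0.23] F tool [-4.2 -2.5  2.6] T tool [ 0.02 -1.26 -1.2 ] w 0.0272 ang 0.21
```

Lateral force points along the bearing's -x side, so I shift that way (y -0.8 mm, z +0.8 mm).

jog_arm(targets=[0,0,0,0,-0.0008,0.0008,1,0,0,0,0,0,0,1])

```text
clock: 12.3
eef_pos: [0.5261, 0.1983, 0.1645]
tcp_rot: [0.285, 0.79, 0.121, -0.529]
force: [-0.1, -1.0, -0.4]
gripper_width: 0.0271
```

```bash
python3 f.py; python3 look.py .0618 p5
```

```text
t 12.3 mouth above seat mm 12.45 perp tool(y,z)mm [-2.61  0.22] F tool [-3.2  1.9 -0.4] T tool [ 0.   -0.55 -0.25] w 0.0271 ang 0.26
t 12.3 pos [0.5261 0.1983 0.1645] w 0.0271 F [-0.1 -1.  -0.4] q [-0.56  0.28 -0.15  2.11  0.73  0.62 -2.25]
R [[0.411, 0.492, -0.768], [-0.11, -0.809, -0.578], [-0.905, 0.322, -0.278]]
shift tool [ 0.0005  0.0026 -0.0002]
turn tool deg [ 0.   -0.14 -0.08]
```

View pics/p5.png

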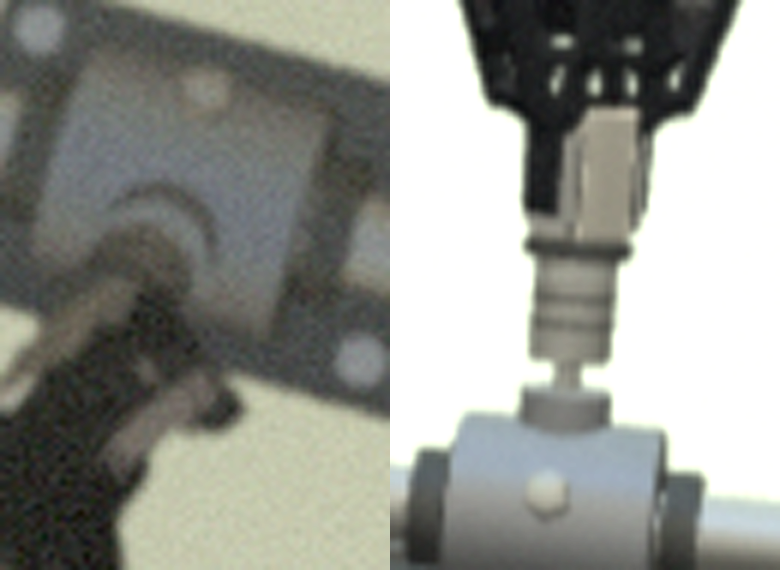

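The mouth (530–612, y 362) is centred on the neck (568), the head is inside, and lateral force is small now. Pushing on.

jog_arm(targets=[0,0,0,0.001,0,0,1,0,0,0,0.001,0,0,1,0,0,0,0.001,0,0,1,0,0,0,0,0,0,1])

```text
clock: 12.8
eef_pos: [0.527, 0.1985, 0.1614]
tcp_rot: [0.285, 0.79, 0.122, -0.529]
force: [-1.3, 0.3, 2.3]
gripper_width: 0.0272
```

```bash
python3 f.py
```

```text
t 12.8 mouth above seat mm 9.27 perp tool(y,z)mm [-3.33  0.27] F tool [-6.3  1.1 -0.9] T tool [-0.01 -0.28 -0.41] w 0.0272 ang 0.24
```

jog_arm(targets=[0,0,0,0.001,0,0,1,0,0,0,0.001,0,0,1,0,0,0,0.001,0,0,1,0,0,0,0,0,0,1])

```text
clock: 13.2
eef_pos: [0.5282, 0.1978, 0.1583]
tcp_rot: [0.285, 0.79, 0.121, -0.53]
force: [2.5, 1.7, -5.8]
gripper_width: 0.0269
```

```bash
python3 f.py
```

```text
t 13.2 mouth above seat mm 5.92 perp tool(y,z)mm [-3.2   0.66] F tool [ 2.5 -0.7 -2.4] T tool [-0.    0.06 -0.7 ] w 0.0269 ang 0.22
```

The axial force flipped sign, so the balls have snapped behind the head. Driving home.

jog_arm(targets=[0,0,0,0.001,-0.0003,-0.0005,1,0,0,0,0.001,0,0,1,0,0,0,0.001,0,0,1,0,0,0,0,0,0,1])

```text
clock: 13.6
eef_pos: [0.5293, 0.1978, 0.156]
tcp_rot: [0.285, 0.79, 0.121, -0.53]
force: [-5.5, -0.8, 3.0]
gripper_width: 0.0271
```

```bash
python3 f.py
```

```text
t 13.6 mouth above seat mm 3.39 perp tool(y,z)mm [-3.34  0.44] F tool [-8.5  0.2  2.7] T tool [ 0.02 -1.08 -0.51] w 0.0271 ang 0.22
```

jog_arm(targets=[0,0,0,0.001,0,0,1,0,0,0,0.001,0,0,1,0,0,0,0,0,0,1,0,0,0,0,0,0,1])

```text
clock: 14.0
eef_pos: [0.5301, 0.1976, 0.1544]
tcp_rot: [0.285, 0.79, 0.121, -0.53]
force: [-6.0, -1.7, 6.0]
gripper_width: 0.0267
```

```bash
python3 f.py; python3 look.py .0498 p6
```

```text
t 14.0 mouth above seat mm 1.54 perp tool(y,z)mm [-3.3   0.42] F tool [-11.3   1.6   2.8] T tool [ 0.03 -1.23 -0.45] w 0.0267 ang 0.22
t 14.0 pos [0.5301 0.1976 0.1544] w 0.0267 F [-6.  -1.7  6. ] q [-0.56  0.3  -0.14  2.11  0.75  0.6  -2.27]
R [[0.41, 0.493, -0.768], [-0.11, -0.809, -0.578], [-0.906, 0.321, -0.277]]
shift tool [ 0.0015  0.0033 -0.0004]
turn tool deg [ 0.   -0.08 -0.07]
```

View pics/p6.png

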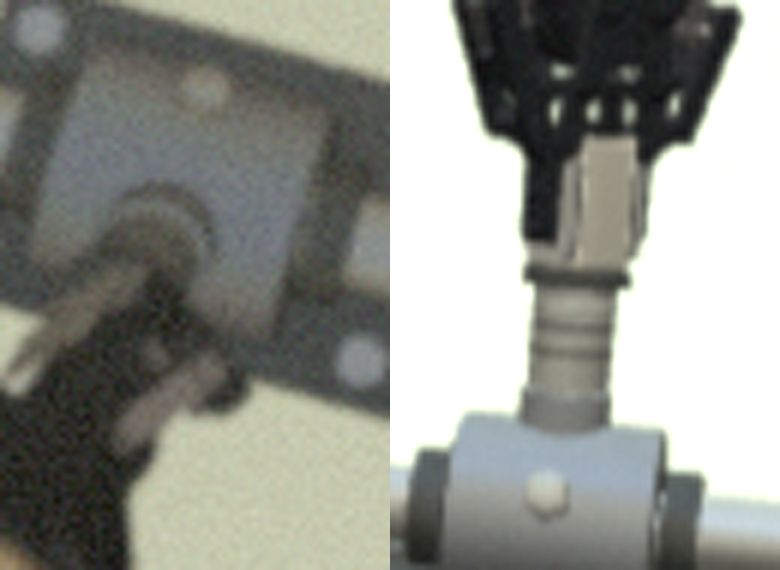

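The coupler appears at the seat (crop y about 388). I confirm with a hard stop: a little more push until the force stiffens.

jog_arm(targets=[0,0,0,0.001,0,0.0006,1,0,0,0,0.001,0,0,1,0,0,0,0,0,0,1,0,0,0,0,0,0,1])

```text
clock: 14.5
eef_pos: [0.5304, 0.1977, 0.1541]
tcp_rot: [0.285, 0.79, 0.121, -0.529]
force: [-19.6, -1.3, 27.8]
gripper_width: 0.027
```

```bash
python3 f.py
```

```text
t 14.5 mouth above seat mm 1.18 perp tool(y,z)mm [-3.34  0.25] F tool [-36.7   1.6   6.9] T tool [ 0.   -2.55 -0.2 ] w 0.027 ang 0.29
```

There is a hard stop: force rose sharply to 37 N with no further travel. I ease off to a moderate hold and relieve the lateral load.

jog_arm(targets=[0,0,0,-0.0008,0,0.0006,1,0,0,0,0,0,0,1,0,0,0,0,0,0,1])

```text
clock: 14.8
eef_pos: [0.5302, 0.1976, 0.1541]
tcp_rot: [0.284, 0.79, 0.121, -0.529]
force: [-9.8, -1.2, 15.5]
gripper_width: 0.0273
```

```bash
python3 f.py
```

```text
t 14.8 mouth above seat mm 1.28 perp tool(y,z)mm [-3.32  0.44] F tool [-21.5   2.4   2.8] T tool [-0.05 -1.39 -0.3 ] w 0.0273 ang 0.3
```

```bash
python3 - <<'E'
from h import *
a=np.mean([r.capture("scene").astype(float) for _ in range(4)],0)
b=np.mean([r.capture("top").astype(float) for _ in range(4)],0)
f=lambda i,x,y,w,h,s,g:cv2.resize(np.clip(i*g,0,255).astype(np.uint8)[y:y+h,x:x+w],None,fx=s,fy=s,interpolation=cv2.INTER_CUBIC)
cv2.imwrite("pics/e1.png",np.hstack([f(a,350,172,38,45,10,1.5),f(b,262,285,38,45,10,2.2)]))
cv2.imwrite("pics/e2.png",a.astype(np.uint8))
E
python3 f.py
```

```text
t 15.2 mouth above seat mm 1.26 perp tool(y,z)mm [-3.32  0.47] F tool [-20.7   2.4   3.1] T tool [-0.01 -1.38 -0.24] w 0.0272 ang 0.29
```

View pics/e1.png

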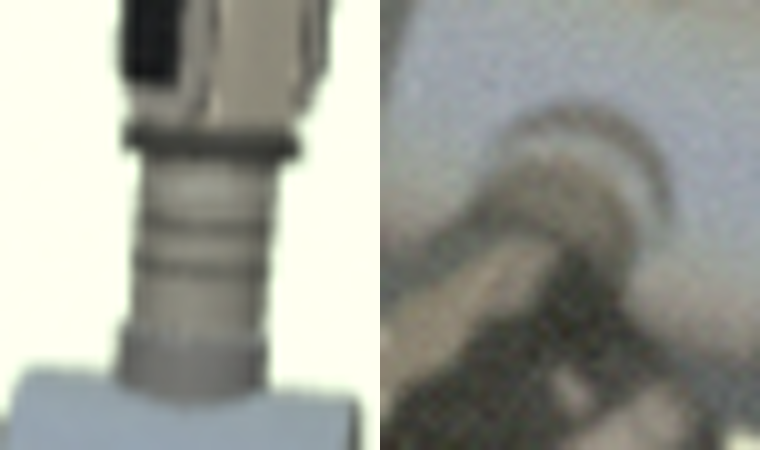

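View pics/e2.png

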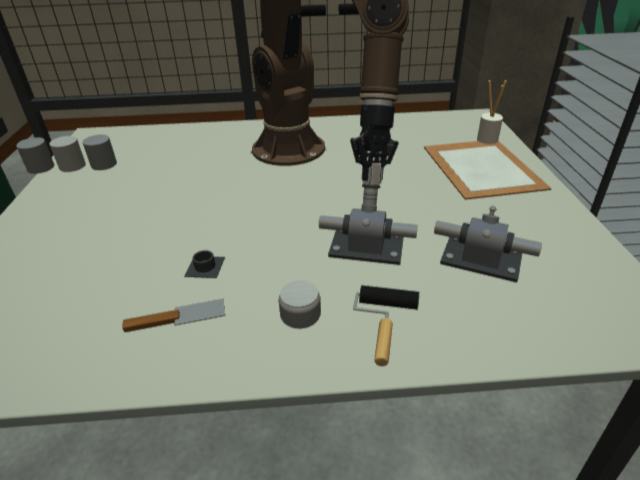

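The coupler rests flush on the boss: coupler edges at crop 132–265, boss 121–270, and a side-edge slope of about 4.8° against about 4.9° expected for the nipple axis. The cup is empty and the bystanders haven't moved. The hold is steady at about 21 N against the hard stop, so I hand in.

```bash
python3 - <<'E'
from station import r
r.job_done()
s=r.state(); print(s["clock"],s["force"],s["gripper_width"])
E
```

```text
the job is handed in; nothing more can be done
the job is handed in; nothing more can be done
```

The grease gun is on the nearer bearing's nipple, snapped over the head and pressed home. I handed the job in at about 15 s, still gripping the gun with 90 N and holding it against its spring.

**Snap and seating:**
- The axial push rose to about 6 N, then briefly reversed as the jaw balls snapped in behind the head.
- It then rose to about 11 N and met a hard stop: further push took it to 37 N, with only 0.4 mm more travel. I eased off to about 21 N, which stayed steady for the last 0.4 s before hand-in.

**Last picture:** The coupler is flush on the seat and in line with the nipple to within about 0.3°, and about 0.6 mm off centre. The cup is empty, and the tin, roller and knife are where they were.

**Not in full agreement:**
- At the hard stop, the computed mouth height was still about 1.3 mm above the seat. The computed sideways position was about 3 mm from my camera estimate. I went by the contact forces and the picture instead.
- About 4 N of sideways force remained at the end.
- I could not read how far the plunger was pushed back.
- The gun's lean away from the scene camera was judged mainly from the arm's pose.

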